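Tap the locating pins home in a violin back

TASK

Tap the three wooden locating pins of the violin back fully home with a fingertip, in this order: first the one at the tail end (the wide half), then the one at the neck end (the narrower half with the small tab), last the one by the corner at the waist. Tap each one gently, pull none of them up, and leave the jar, the plane and the brush where they are. Finish clear of everything.

Things in the scene. Friction and masses are not known exactly. Their poses are not given: they have to be found in the camera images.
- violin_back: Violin back: brown plate on grey foam on a mould fixed to the bench; pressed, it gives 1 mm per 8 N, 4 mm at most. 375 mm long with a rounded tab (22 mm wide) at the neck end; 208 mm wide across the tail half, 168 mm across the neck half, 109 mm at the waist. Origin on the bench under the outline's centre; x points along the centre line to the neck end, z up. The plate's upper face is at z = 25 mm. Three pale wooden pins stand in it
- tail_pin_top (a point): Centre of the top of the pin at the tail end (middle of the wide, lower half), on the centre line 125 mm from the middle, at (-0.125, 0) in violin_back's frame. Flat round head 18 mm across, 8 mm thick, on an 8 mm shaft; fully home the head rests on the plate and this point is 8 mm above the plate (33 mm above the bench); at the start it is 8 to 10 mm higher
- tail_pin (a joint): How far the tail pin is pushed down, m: 0 to 0.002 at the start, 0.010 fully home (hard stop), negative when pulled up. It slides straight down against about 3 N of friction and stays where it is left
- neck_pin_top (a point): Centre of the top of the pin at the neck end (middle of the narrower, upper half), on the centre line 125 mm from the middle, at (0.125, 0) in violin_back's frame. Flat round head 18 mm across, 8 mm thick, on an 8 mm shaft; fully home the head rests on the plate and this point is 8 mm above the plate (33 mm above the bench); at the start it is 8 to 10 mm higher
- neck_pin (a joint): How far the neck pin is pushed down, m: 0 to 0.002 at the start, 0.010 fully home (hard stop), negative when pulled up. It slides straight down against about 3 N of friction and stays where it is left
- corner_pin_top (a point): Centre of the top of the pin at the corner: the only pin off the centre line, beside a pointed corner where the waist meets the wide half, at (-0.060, -0.065) in violin_back's frame. Flat round head 18 mm across, 8 mm thick, on an 8 mm shaft; fully home the head rests on the plate and this point is 8 mm above the plate (33 mm above the bench); at the start it is 8 to 10 mm higher
- corner_pin (a joint): How far the corner pin is pushed down, m: 0 to 0.002 at the start, 0.010 fully home (hard stop), negative when pulled up. It slides straight down against about 3 N of friction and stays where it is left
- glue_jar: Bystander: amber glass jar with dark lid, 48 mm across, 62 mm tall, loose, stands beside the waist on the side away from the corner pin. Origin under its centre
- thumb_plane: Bystander: small brass plane with a wooden grip, 62 x 26 x 30 mm, loose, lies beside the waist on the corner pin's side. Origin under its centre
- varnish_brush: Bystander: flat wooden brush, about 150 mm long, 20 mm wide, 10 mm thick, loose, lies on the bench alongside the neck half, on the jar's side. Origin on its underside near the middle

How it is judged:
By the outcome, as a careful person would: the job done as asked, in the order asked, and still so for the second after the job is handed in, with the robot touching nothing.
It also fails if it takes over 42 s, if anything falls off the work surface, if the arm or the gripper's body presses on something with over 40 N, if the wrist force passes 120 N, or if a joint passes its speed limit or range.

ROBOT

A 6-joint arm with a two-finger parallel gripper is mounted at the origin on the work surface. World frame = base frame: x ahead of the robot, y to its left, z up, the work surface at z = 0. Lengths are in m, angles in rad, forces in N, time in s.
With the tool pointing down it reaches from about 0.35 to 0.85 m from the base axis. Payload 8.1 kg.
Tool frame: the origin (TCP) lies midway between the tips of the shut fingers; the grasp point (between the pads) lies 19 mm behind it; z points along the fingers, y is the line along which they close (so a half turn about z gives the same grasp; the last joint's range is limited). The gripper opens to 93 mm and grips with 3 to 60 N. Pads are 15 mm wide; open, the fingers measure 128 mm over their backs; the gripper's body (75 mm by 188 mm) begins 65 mm behind the grasp point.
Start: joints at [-1.336, 0.13, 1.488, -0, 1.523, -0.085], TCP at [0.189, -0.57, 0.195] pointing down, gripper open.
Joint ranges: [-2.96, 2.96], [-0.89, 2.26], [0.02, 2.5], [-1.34, 4.48], [0, 2.73], [-2.66, 2.66]. Speed limits (rad/s): [2.39, 2.39, 2.79, 3.14, 3.14, 3.14].

INTERFACE

Orientations are given as a unit quaternion [x, y, z, w].
In Python, from station import sensors, grab_frame, camera_model, ticket, finder gives the robot as it stands. The module is installed in compiled form; this text tells all that it offers.
- The arm moves only by the tool move_arm, never from a script. Its argument "series" is a list of rows, each an object of numbers: "gripper": the closure, from 0 (fully open) to 1 (shut); "tx", "ty", "tz": the shift along the tool's x, y, z in mm; "wx", "wy", "wz": the turn, a rotation vector about the tool's x, y, z in degrees. In form: [{"gripper": .., "tx": .., "ty": .., "tz": .., "wx": .., "wy": .., "wz": ..}, ...]. A call has exactly 10 rows; each row is the pose to reach, as a shift and turn from the pose commanded when the call began, along the tool's axes at that moment; what a row does not reach only later rows make up. A row lasts 1/8 s, in which the tool goes at most 62.5 mm and 10.7 degrees, less where a joint would pass 70% of its speed; a pose out of reach is approached as far as the arm can. A call with a gripper value outside its range is refused whole. The fingers move at their own pace and stop on an object; the grip force is fixed at half the most. Time passes only in rows, so rows that repeat a pose let the fingers close, or fill a call up. It gives the time, the measured TCP pose, the force, the opening and the grip force at its end, in the units of the state.
- sensors.state(): the state, without advancing time (a new reading comes with each control period).
- grab_frame(name): name is "scene" or "top"; returns (picture, depth): 384x512x3 uint8, red, green, blue; 384x512 float32, m along the optical axis (not along the pixel's ray), 0 where there is no reading.
- camera_model(name): a dict with "intrinsics" (3x3 intrinsics, pixels), "extrinsics" (4x4, takes a point from world to camera coordinates). Camera axes: x right, y down, z forward; pixel columns grow to the right and rows downward; lengths in m; the calibration is good to about 2 mm. A picture is of the moment at which its call begins. camera_model takes no time and is no camera call.
- ticket.hand_in(): hands the job in; it is judged then, once.
Trained networks look in the newest picture that a camera, given by its name, has taken for a name from the list of things; names that differ only in an ending like _2 or _b are one class to them, and where a whole thing is asked for, a point or a joint stands for the part that bears it (a point fixed in the world has none). Each returns a list of dicts, best first, with "conf" (0 to 1); they miss things now and then, are a little off and sometimes report something else, mostly with a low value. They report only what shows in the picture. A call takes as long as a camera call.
- finder.spot_in(thing, camera): "at" ([column, row] in pixels, amid what is visible of it).
- finder.outline_of(thing, camera): "pixels" (384x512 bool, what is visible of it) and "at" ([column, row] in pixels, amid what is visible of it).
The state is a dict: "time": time; "q": joint angles; "joint_velocities": joint speeds; "tau": joint torques, N m; "position": TCP position; "eef_rot": TCP orientation; "force": force on the tool from outside, world axes, zero at the start; "wrist_torque": the same for the moment, N m; "finger_gap": finger opening in m; "grasp_force": force on a finger pad.
Only numpy, scipy, OpenCV 4.12 (cv2) and the standard library are available. Lean on these libraries where they do the work, as an engineer would, in place of code of your own. Each camera call takes 0.05 s, during which the arm holds its last target. There are 200 camera calls.

## Working session

There is one attempt and no reset: what is moved stays moved. The work goes in short steps, Python scripts to look and compute and a tool call to move; the robot and the scene stay as the last step left them, time stands still between calls to the robot, and variables do not carry over. Pictures are saved under pics/ and viewed, at most 10 in all, crops included, and the job is handed in when it is done.

Besides the shell and the picture viewer there is one more tool, called after ">>>" as name(argument=value, ...) on one line, values as JSON. move_arm: Moves the arm, as the interface text tells. Its arguments: {"type":"object","properties":{"series":{"type":"array"}},"required":["series"]}

```bash
mkdir -p pics
cat > h.py <<'E'
import numpy as np, cv2
from station import sensors, grab_frame, camera_model, ticket, finder
def world(cam,uv,d):
    m=camera_model(cam);K=np.array(m["intrinsics"]);T=np.linalg.inv(np.array(m["extrinsics"]))
    uv=np.atleast_2d(uv);d=np.atleast_1d(d)
    p=np.c_[uv,np.ones(len(uv))]@np.linalg.inv(K).T*d[:,None]
    return p@T[:3,:3].T+T[:3,3]
def mask_world(cam,mask,dep):
    v,u=np.nonzero(mask&(dep>0)); return world(cam,np.c_[u,v],dep[v,u])
E
python3 - <<'E'
from h import *
np.set_printoptions(precision=4,suppress=True)
im={}
for c in("top","scene"):
    p,d=grab_frame(c); im[c]=p; np.save(c+"_d.npy",d); cv2.imwrite(f"pics/{c}0.png",p[:,:,::-1])
    for t in("violin_back","tail_pin_top","neck_pin_top","corner_pin_top","glue_jar","thumb_plane","varnish_brush"):
        for r in finder.outline_of(t,c)[:3]:
            w=mask_world(c,r["pixels"],d)
            print(c,t,round(r["conf"],2),np.round(r["at"],1),r["pixels"].sum(),np.median(w,0) if len(w) else None, np.percentile(w[:,2],90) if len(w) else None)
s=sensors.state();print(s["time"],s["position"],s["eef_rot"],s["force"],s["finger_gap"])
E
```

```text
top violin_back 0.81 [230.5 211.9] 12874 [0.5502 0.0689 0.0243] 0.026833071859376223
top tail_pin_top 0.39 [242.6 260.3] 64 [0.4535 0.0427 0.0407] 0.042411793863345516
top glue_jar 0.74 [160.5 216.8] 514 [0.5479 0.2015 0.0602] 0.06305943076715317
top thumb_plane 0.83 [290.2 173.2] 340 [ 0.6301 -0.0589  0.0197] 0.02998533923747635
top varnish_brush 0.97 [153.4 148.9] 578 [0.6847 0.225  0.0084] 0.011176059236216984
top varnish_brush 0.47 [212.1 139.1] 57 [0.6968 0.0951 0.0415] 0.04332553406761812
scene violin_back 0.88 [293.9 207.6] 10733 [0.5928 0.0543 0.0248] 0.02582850172507915
scene glue_jar 0.97 [310.3 161.9] 716 [0.5559 0.1962 0.0355] 0.06192729176653604
scene glue_jar 0.17 [228.6 178.9] 53 [0.4554 0.0419 0.0398] 0.04181065327653301
scene thumb_plane 0.61 [268.3 253.1] 693 [ 0.6374 -0.065   0.0177] 0.02898911263113657
scene varnish_brush 0.68 [367.4 185.4] 484 [0.6749 0.2242 0.0085] 0.010271358811583248
scene varnish_brush 0.68 [266.9 252.7] 794 [ 0.6363 -0.0649  0.0175] 0.029261649972335418
0.8 [ 0.1887 -0.5696  0.195 ] [0.9872 0.1592 0.     0.    ] [-0.8932 -0.4259  0.1903] 0.09268091786447777
```

View pics/top0.png

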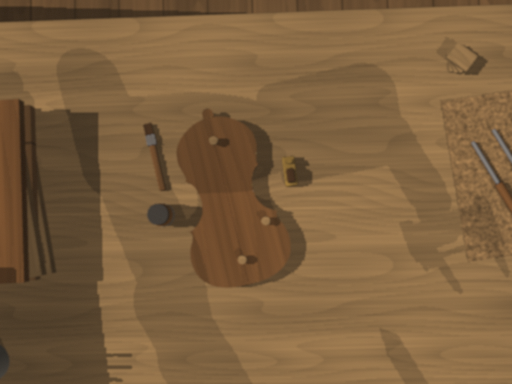

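View pics/scene0.png

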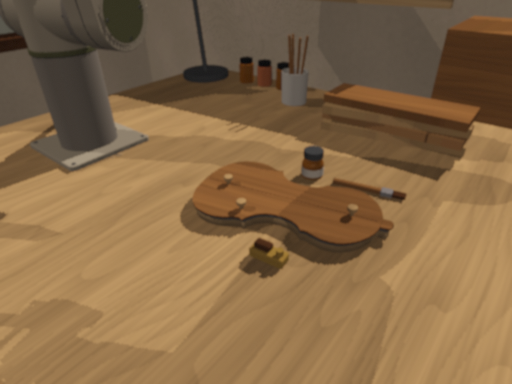

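The top view shows the tail pin at about (242,260), the neck pin at (213,140) below the tab, and the corner pin at (266,221). The plane is at (290,171), the jar at (159,214) and the brush at (157,157). Next I'll refine the pin tops from depth.

```bash
cat > pins.py <<'E'
from h import *
np.set_printoptions(precision=4,suppress=True)
nom={"tail":(0.4535,0.0427),"neck":(0.6968,0.0951),"corner":(0.530,-0.007)}
def pins(c,d,zt=0.031,r=0.02):
    w=mask_world(c,np.ones_like(d,bool),d)
    for n,p in nom.items():
        k=w[(np.hypot(*(w[:,:2]-p).T)<r)]
        plate=np.median(k[(k[:,2]<0.029)][:,2]); t=k[k[:,2]>zt]
        if not len(t): print(c,n,"none",plate);continue
        top=t[t[:,2]>np.percentile(t[:,2],80)-.005]
        print(c,n,len(top),top[:,:2].mean(0),(top[:,:2].max(0)+top[:,:2].min(0))/2,"z",np.median(top[:,2]),"plate",plate)
E
python3 - <<'E'
from pins import *
for c in("top","scene"): pins(c,np.load(c+"_d.npy"))
from scipy.spatial.transform import Rotation as R
s=sensors.state();M=R.from_quat(s["eef_rot"]).as_matrix();print(M)
for n,p in nom.items(): print(n,M.T@(np.r_[p,0.08]-s["position"])*1000)
E
```

```text
top tail 64 [0.4534 0.0424] [0.4536 0.0429] z 0.04073581777123941 plate 0.02433678189329047
top neck 57 [0.6969 0.0959] [0.697  0.0959] z 0.04163251741852403 plate 0.024500976190399815
top corner 55 [ 0.5312 -0.0072] [ 0.5309 -0.0075] z 0.04130638104238382 plate 0.024531061772509855
scene tail 47 [0.4544 0.0437] [0.4529 0.0441] z 0.04104486097648047 plate 0.025119825908936577
scene neck 67 [0.6976 0.0967] [0.6967 0.0981] z 0.04164376246251067 plate 0.02495325627873765
scene corner 60 [ 0.5317 -0.0057] [ 0.5307 -0.0049] z 0.041294378350297395 plate 0.02481367035296972
[[ 0.9493  0.3143  0.    ]
 [ 0.3143 -0.9493 -0.    ]
 [ 0.      0.     -1.    ]]
tail [ 443.8824 -498.0039  115.0333]
neck [ 691.3211 -471.2691  115.0407]
corner [ 500.8821 -426.7762  115.0368]
```

>>> move_arm(series=[{"gripper": 1, "tx": 22, "ty": -25, "tz": 0}, {"gripper": 1, "tx": 60, "ty": -67, "tz": 10}, {"gripper": 1, "tx": 100, "ty": -112, "tz": 20}, {"gripper": 1, "tx": 140, "ty": -157, "tz": 30}, {"gripper": 1, "tx": 180, "ty": -202, "tz": 40}, {"gripper": 1, "tx": 220, "ty": -247, "tz": 50}, {"gripper": 1, "tx": 260, "ty": -292, "tz": 60}, {"gripper": 1, "tx": 300, "ty": -337, "tz": 70}, {"gripper": 1, "tx": 340, "ty": -381, "tz": 80}, {"gripper": 1, "tx": 370, "ty": -415, "tz": 90}])

```text
invalid input at $.series[0]: expected keys gripper, tx, ty, tz, wx, wy, wz
```

```bash
cat > rel.py <<'E'
from h import *
from scipy.spatial.transform import Rotation as R
np.set_printoptions(precision=1,suppress=True)
P={"tail":(0.454,0.043),"neck":(0.697,0.096),"corner":(0.531,-0.0065)}
s=sensors.state();M=R.from_quat(s["eef_rot"]).as_matrix()
print(s["time"],s["position"]*1000,s["force"],s["finger_gap"],M.ravel())
for n,p in P.items(): print(n,M.T@(np.r_[p,0.045]-s["position"])*1000)
E
python3 rel.py
```

```text
0.8 [ 188.7 -569.6  195. ] [-0.9 -0.4  0.2] 0.09268091786447777 [ 0.9  0.3  0.   0.3 -0.9 -0.   0.   0.  -1. ]
tail [ 444.5 -498.1  150. ]
neck [ 691.8 -472.1  150. ]
corner [ 502.  -426.9  150. ]
```

>>> move_arm(series=[{"gripper": 1, "tx": 22, "ty": -25, "tz": 0, "wx": 0, "wy": 0, "wz": 0}, {"gripper": 1, "tx": 60, "ty": -67, "tz": 10, "wx": 0, "wy": 0, "wz": 0}, {"gripper": 1, "tx": 100, "ty": -112, "tz": 20, "wx": 0, "wy": 0, "wz": 0}, {"gripper": 1, "tx": 140, "ty": -157, "tz": 30, "wx": 0, "wy": 0, "wz": 0}, {"gripper": 1, "tx": 180, "ty": -202, "tz": 40, "wx": 0, "wy": 0, "wz": 0}, {"gripper": 1, "tx": 220, "ty": -247, "tz": 50, "wx": 0, "wy": 0, "wz": 0}, {"gripper": 1, "tx": 260, "ty": -292, "tz": 60, "wx": 0, "wy": 0, "wz": 0}, {"gripper": 1, "tx": 300, "ty": -337, "tz": 70, "wx": 0, "wy": 0, "wz": 0}, {"gripper": 1, "tx": 340, "ty": -381, "tz": 80, "wx": 0, "wy": 0, "wz": 0}, {"gripper": 1, "tx": 370, "ty": -415, "tz": 90, "wx": 0, "wy": 0, "wz": 0}])

```text
time: 2.05
position: [0.4102, -0.0571, 0.1052]
eef_rot: [0.987, 0.16, 0.001, 0.0]
force: [1.1, -0.9, 0.8]
finger_gap: 0.0011
grasp_force: 0.0
```

```bash
python3 rel.py
```

```text
2.05 [410.2 -57.1 105.2] [ 1.1 -0.9  0.8] 0.0011427649003387548 [ 0.9  0.3  0.   0.3 -0.9 -0.   0.   0.  -1. ]
tail [ 73.  -81.2  60.2]
neck [320.3 -54.9  60.6]
corner [130.5 -10.   60.4]
```

>>> move_arm(series=[{"gripper": 1, "tx": 25, "ty": -28, "tz": 8, "wx": 0, "wy": 0, "wz": 0}, {"gripper": 1, "tx": 50, "ty": -56, "tz": 20, "wx": 0, "wy": 0, "wz": 0}, {"gripper": 1, "tx": 68, "ty": -76, "tz": 30, "wx": 0, "wy": 0, "wz": 0}, {"gripper": 1, "tx": 74, "ty": -82.5, "tz": 38, "wx": 0, "wy": 0, "wz": 0}, {"gripper": 1, "tx": 74, "ty": -82.5, "tz": 46, "wx": 0, "wy": 0, "wz": 0}, {"gripper": 1, "tx": 74, "ty": -82.5, "tz": 52, "wx": 0, "wy": 0, "wz": 0}, {"gripper": 1, "tx": 74, "ty": -82.5, "tz": 55, "wx": 0, "wy": 0, "wz": 0}, {"gripper": 1, "tx": 74, "ty": -82.5, "tz": 57, "wx": 0, "wy": 0, "wz": 0}, {"gripper": 1, "tx": 74, "ty": -82.5, "tz": 57, "wx": 0, "wy": 0, "wz": 0}, {"gripper": 1, "tx": 74, "ty": -82.5, "tz": 57, "wx": 0, "wy": 0, "wz": 0}])

```text
time: 3.3
position: [0.4539, 0.0422, 0.0483]
eef_rot: [0.987, 0.159, 0.0, 0.0]
force: [0.8, 0.1, -0.1]
finger_gap: 0.0004
grasp_force: 0.0
```

```bash
python3 rel.py; python3 -c "
from h import *
p,d=grab_frame('scene'); cv2.imwrite('pics/s1.png',cv2.resize(p[100:260,150:360],None,fx=3,fy=3)[:,:,::-1])"
```

```text
3.3 [453.9  42.2  48.3] [ 0.8  0.1 -0.1] 0.00040322348669831915 [ 0.9  0.3  0.   0.3 -0.9 -0.   0.   0.  -1. ]
tail [ 0.3 -0.8  3.3]
neck [247.7  25.3   3.4]
corner [57.9 70.4  3.3]
```

View pics/s1.png

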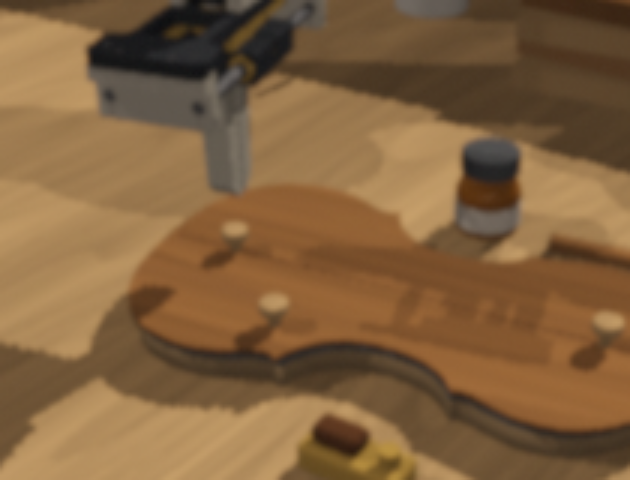

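The fingertip in the crop is at about (228,190) and the tail pin at (235,232). That gap is larger than the expected 7 mm, so I'll measure the tip in the depth images.

Run:
```python
from h import *
np.set_printoptions(precision=4,suppress=True)
s=sensors.state();print(s["time"],s["position"],s["q"])
for c in("scene","top"):
    p,d=grab_frame(c); m=camera_model(c); 
    for q in (s["position"],[.454,.043,.041]):
        x=np.array(m["extrinsics"])@np.r_[q,1]; u=np.array(m["intrinsics"])@x[:3]; print(c,u[:2]/u[2],x[2])
    w=mask_world(c,np.ones_like(d,bool),d)
    k=w[(w[:,2]>0.045)&(w[:,2]<0.12)&(np.hypot(w[:,0]-.454,w[:,1]-.043)<.09)]
    for a in np.arange(.045,.12,.01):
        t=k[(k[:,2]>=a)&(k[:,2]<a+.01)]
        if len(t): print(a,len(t),t.mean(0),t.min(0),t.max(0))
    if c=="top": cv2.imwrite("pics/t1.png",cv2.resize(p[90:310,130:320],None,fx=2.6,fy=2.6)[:,:,::-1])
    else:
        v,u=162,226; print(world(c,[[226,162],[226,155],[224,150]],[d[162,226],d[155,226],d[150,224]]))
```

```text
3.35 [0.454  0.0422 0.0483] [-0.0198 -0.1424  2.0362  0.      1.2473  1.2313]
scene [227.0926 173.2789] 0.726123280930846
scene [227.5953 176.3113] 0.7305766960516762
0.065 11 [0.4585 0.0431 0.0731] [0.4491 0.0352 0.0709] [0.4638 0.0525 0.0748]
0.07500000000000001 52 [0.4602 0.0385 0.0811] [0.4502 0.0268 0.0754] [0.4667 0.0582 0.0849]
0.085 69 [0.4599 0.0374 0.0902] [0.4493 0.0246 0.0854] [0.4669 0.0585 0.095 ]
0.095 74 [0.4602 0.0368 0.1002] [0.4493 0.0261 0.0952] [0.4672 0.0607 0.105 ]
0.10500000000000001 78 [0.4602 0.0369 0.1101] [0.4501 0.0243 0.1057] [0.4671 0.0623 0.1147]
0.115 35 [0.4611 0.037  0.1174] [0.452  0.0249 0.1151] [0.4672 0.0627 0.1198]
[[0.4632 0.0321 0.081 ]
 [0.4668 0.0298 0.098 ]
 [0.4635 0.0288 0.1078]]
top [242.079  259.0158] 0.9884390471156397
top [241.896  258.7914] 0.9957550397038483
```

View pics/t1.png

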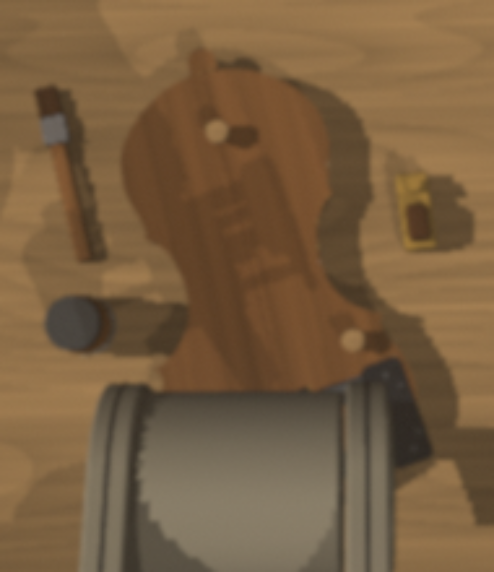

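The fingers are centred laterally on the tail pin, but their visible end is at z≈0.071, about 22 mm above the reported TCP. The top view shows the arm hiding the tail pin, with the bystanders undisturbed. I'll descend carefully and use the force reading.

>>> move_arm(series=[{"gripper": 1, "tx": 0, "ty": -0.5, "tz": 1, "wx": 0, "wy": 0, "wz": 0}, {"gripper": 1, "tx": 0, "ty": -0.5, "tz": 2, "wx": 0, "wy": 0, "wz": 0}, {"gripper": 1, "tx": 0, "ty": -0.5, "tz": 3, "wx": 0, "wy": 0, "wz": 0}, {"gripper": 1, "tx": 0, "ty": -0.5, "tz": 4, "wx": 0, "wy": 0, "wz": 0}, {"gripper": 1, "tx": 0, "ty": -0.5, "tz": 5, "wx": 0, "wy": 0, "wz": 0}, {"gripper": 1, "tx": 0, "ty": -0.5, "tz": 6, "wx": 0, "wy": 0, "wz": 0}, {"gripper": 1, "tx": 0, "ty": -0.5, "tz": 7, "wx": 0, "wy": 0, "wz": 0}, {"gripper": 1, "tx": 0, "ty": -0.5, "tz": 8, "wx": 0, "wy": 0, "wz": 0}, {"gripper": 1, "tx": 0, "ty": -0.5, "tz": 9, "wx": 0, "wy": 0, "wz": 0}, {"gripper": 1, "tx": 0, "ty": -0.5, "tz": 10, "wx": 0, "wy": 0, "wz": 0}])

```text
time: 4.7
position: [0.4536, 0.0428, 0.038]
eef_rot: [0.987, 0.159, -0.0, 0.0]
force: [-0.1, -0.1, 0.2]
finger_gap: 0.0002
grasp_force: 0.0
```

```bash
cat > tip.py <<'E'
from pins import *
s=sensors.state();print(s["time"],s["position"],s["force"])
p,d=grab_frame("scene"); pins("scene",d,zt=.029)
x,y=s["position"][:2]
w=mask_world("scene",np.ones_like(d,bool),d)
k=w[(w[:,2]>0.046)&(np.hypot(w[:,0]-x,w[:,1]-y)<.03)]
if len(k): print("tip z",np.sort(k[:,2])[:5])
E
python3 tip.py
```

```text
4.7 [0.4536 0.0428 0.038 ] [-0.1435 -0.0778  0.2357]
scene tail 215 [0.4554 0.0327] [0.4573 0.0379] z 0.21532928057456133 plate 0.024979460533300885
scene neck 67 [0.6976 0.0966] [0.6968 0.0987] z 0.0417069296522285 plate 0.024904495583317143
scene corner 61 [ 0.5315 -0.0057] [ 0.5306 -0.0039] z 0.041376977092281386 plate 0.02489441462939848
tip z [0.0619 0.0623 0.0635 0.0635 0.0636]
```

No contact at a TCP height of 38 mm, so the real tip does sit about 22 mm above the reported TCP. I'll keep descending toward contact at a TCP height of about 19 mm.

>>> move_arm(series=[{"gripper": 1, "tx": 0, "ty": 0, "tz": 4, "wx": 0, "wy": 0, "wz": 0}, {"gripper": 1, "tx": 0, "ty": 0, "tz": 8, "wx": 0, "wy": 0, "wz": 0}, {"gripper": 1, "tx": 0, "ty": 0, "tz": 11, "wx": 0, "wy": 0, "wz": 0}, {"gripper": 1, "tx": 0, "ty": 0, "tz": 13, "wx": 0, "wy": 0, "wz": 0}, {"gripper": 1, "tx": 0, "ty": 0, "tz": 14.5, "wx": 0, "wy": 0, "wz": 0}, {"gripper": 1, "tx": 0, "ty": 0, "tz": 16, "wx": 0, "wy": 0, "wz": 0}, {"gripper": 1, "tx": 0, "ty": 0, "tz": 17.5, "wx": 0, "wy": 0, "wz": 0}, {"gripper": 1, "tx": 0, "ty": 0, "tz": 19, "wx": 0, "wy": 0, "wz": 0}, {"gripper": 1, "tx": 0, "ty": 0, "tz": 20, "wx": 0, "wy": 0, "wz": 0}, {"gripper": 1, "tx": 0, "ty": 0, "tz": 21, "wx": 0, "wy": 0, "wz": 0}])

```text
time: 6.0
position: [0.4536, 0.0427, 0.0172]
eef_rot: [0.987, 0.159, -0.0, 0.0]
force: [-1.9, -0.1, 3.1]
finger_gap: 0.0005
grasp_force: 1.5
```

```bash
python3 tip.py; python3 -c "
from h import *
p,d=grab_frame('scene'); cv2.imwrite('pics/s2.png',cv2.resize(p[130:230,180:300],None,fx=5,fy=5)[:,:,::-1])"
```

```text
6.0 [0.4536 0.0427 0.0172] [-1.9331 -0.133   3.1057]
scene tail 195 [0.4555 0.0325] [0.4571 0.0385] z 0.19409825572944558 plate 0.024772038603768975
scene neck 64 [0.6976 0.0967] [0.6969 0.098 ] z 0.04161312547574761 plate 0.02472882161596024
scene corner 63 [ 0.5316 -0.0058] [ 0.5308 -0.0037] z 0.041021317707318594 plate 0.024660888067621456
tip z [0.0469 0.0473 0.0474 0.0475 0.0482]
```

View pics/s2.png

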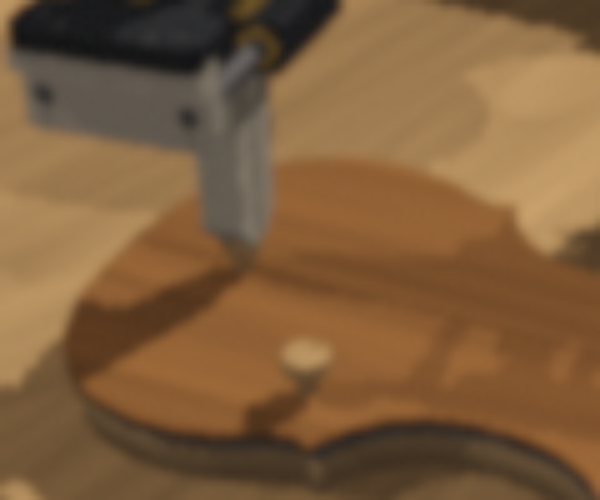

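The crop shows the fingertip at (235,240) resting on the tail pin head, with a reading of about 3 N, so the pin is sliding. Continuing down.

>>> move_arm(series=[{"gripper": 1, "tx": 0, "ty": 0, "tz": 0.5, "wx": 0, "wy": 0, "wz": 0}, {"gripper": 1, "tx": 0, "ty": 0, "tz": 1, "wx": 0, "wy": 0, "wz": 0}, {"gripper": 1, "tx": 0, "ty": 0, "tz": 1.5, "wx": 0, "wy": 0, "wz": 0}, {"gripper": 1, "tx": 0, "ty": 0, "tz": 2, "wx": 0, "wy": 0, "wz": 0}, {"gripper": 1, "tx": 0, "ty": 0, "tz": 2.5, "wx": 0, "wy": 0, "wz": 0}, {"gripper": 1, "tx": 0, "ty": 0, "tz": 3, "wx": 0, "wy": 0, "wz": 0}, {"gripper": 1, "tx": 0, "ty": 0, "tz": 3.5, "wx": 0, "wy": 0, "wz": 0}, {"gripper": 1, "tx": 0, "ty": 0, "tz": 4, "wx": 0, "wy": 0, "wz": 0}, {"gripper": 1, "tx": 0, "ty": 0, "tz": 4.5, "wx": 0, "wy": 0, "wz": 0}, {"gripper": 1, "tx": 0, "ty": 0, "tz": 5, "wx": 0, "wy": 0, "wz": 0}])

```text
time: 7.35
position: [0.4536, 0.0428, 0.012]
eef_rot: [0.987, 0.159, 0.0, -0.0]
force: [-0.6, -0.5, 3.0]
finger_gap: 0.0004
grasp_force: 1.4
```

Still sliding at 3 N. I'll go down another 2 mm.

>>> move_arm(series=[{"gripper": 1, "tx": 0, "ty": 0, "tz": 0.3, "wx": 0, "wy": 0, "wz": 0}, {"gripper": 1, "tx": 0, "ty": 0, "tz": 0.6, "wx": 0, "wy": 0, "wz": 0}, {"gripper": 1, "tx": 0, "ty": 0, "tz": 0.9, "wx": 0, "wy": 0, "wz": 0}, {"gripper": 1, "tx": 0, "ty": 0, "tz": 1.2, "wx": 0, "wy": 0, "wz": 0}, {"gripper": 1, "tx": 0, "ty": 0, "tz": 1.4, "wx": 0, "wy": 0, "wz": 0}, {"gripper": 1, "tx": 0, "ty": 0, "tz": 1.6, "wx": 0, "wy": 0, "wz": 0}, {"gripper": 1, "tx": 0, "ty": 0, "tz": 1.8, "wx": 0, "wy": 0, "wz": 0}, {"gripper": 1, "tx": 0, "ty": 0, "tz": 2, "wx": 0, "wy": 0, "wz": 0}, {"gripper": 1, "tx": 0, "ty": 0, "tz": 2, "wx": 0, "wy": 0, "wz": 0}, {"gripper": 1, "tx": 0, "ty": 0, "tz": 2, "wx": 0, "wy": 0, "wz": 0}])

```text
time: 8.6
position: [0.4536, 0.0428, 0.01]
eef_rot: [0.987, 0.159, 0.0, -0.0]
force: [-1.2, -0.3, 3.0]
finger_gap: 0.0007
grasp_force: 1.3
```

>>> move_arm(series=[{"gripper": 1, "tx": 0, "ty": 0, "tz": 0.2, "wx": 0, "wy": 0, "wz": 0}, {"gripper": 1, "tx": 0, "ty": 0, "tz": 0.4, "wx": 0, "wy": 0, "wz": 0}, {"gripper": 1, "tx": 0, "ty": 0, "tz": 0.6, "wx": 0, "wy": 0, "wz": 0}, {"gripper": 1, "tx": 0, "ty": 0, "tz": 0.8, "wx": 0, "wy": 0, "wz": 0}, {"gripper": 1, "tx": 0, "ty": 0, "tz": 1, "wx": 0, "wy": 0, "wz": 0}, {"gripper": 1, "tx": 0, "ty": 0, "tz": 1.1, "wx": 0, "wy": 0, "wz": 0}, {"gripper": 1, "tx": 0, "ty": 0, "tz": 1.2, "wx": 0, "wy": 0, "wz": 0}, {"gripper": 1, "tx": 0, "ty": 0, "tz": 1.3, "wx": 0, "wy": 0, "wz": 0}, {"gripper": 1, "tx": 0, "ty": 0, "tz": 1.4, "wx": 0, "wy": 0, "wz": 0}, {"gripper": 1, "tx": 0, "ty": 0, "tz": 1.5, "wx": 0, "wy": 0, "wz": 0}])

```text
time: 9.85
position: [0.4536, 0.0428, 0.0088]
eef_rot: [0.987, 0.159, 0.0, 0.0]
force: [-3.8, 0.6, 6.9]
finger_gap: 0.0004
grasp_force: 3.5
```

The force is rising against the stop. I'll press another 0.5 mm to confirm, then lift.

>>> move_arm(series=[{"gripper": 1, "tx": 0, "ty": 0, "tz": 0.2, "wx": 0, "wy": 0, "wz": 0}, {"gripper": 1, "tx": 0, "ty": 0, "tz": 0.5, "wx": 0, "wy": 0, "wz": 0}, {"gripper": 1, "tx": 0, "ty": 0, "tz": 0.5, "wx": 0, "wy": 0, "wz": 0}, {"gripper": 1, "tx": 0, "ty": 0, "tz": -2, "wx": 0, "wy": 0, "wz": 0}, {"gripper": 1, "tx": 0, "ty": 0, "tz": -8, "wx": 0, "wy": 0, "wz": 0}, {"gripper": 1, "tx": 0, "ty": 0, "tz": -20, "wx": 0, "wy": 0, "wz": 0}, {"gripper": 1, "tx": 0, "ty": 0, "tz": -35, "wx": 0, "wy": 0, "wz": 0}, {"gripper": 1, "tx": 30, "ty": 3, "tz": -35, "wx": 0, "wy": 0, "wz": 0}, {"gripper": 1, "tx": 70, "ty": 7, "tz": -35, "wx": 0, "wy": 0, "wz": 0}, {"gripper": 1, "tx": 110, "ty": 11, "tz": -35, "wx": 0, "wy": 0, "wz": 0}])

```text
time: 11.1
position: [0.5633, 0.0672, 0.045]
eef_rot: [0.987, 0.159, 0.001, 0.0]
force: [1.0, -0.1, 0.5]
finger_gap: 0.0004
grasp_force: 0.0
```

```bash
python3 tip.py; python3 rel.py
```

```text
11.1 [0.5633 0.0672 0.045 ] [ 0.9803 -0.0897  0.4587]
scene tail 44 [0.4539 0.0446] [0.4533 0.0465] z 0.03239117174153053 plate 0.024976578807617666
scene neck 68 [0.6976 0.0965] [0.697  0.0983] z 0.04152814040968911 plate 0.024990546231624222
scene corner 61 [ 0.5315 -0.0058] [ 0.5297 -0.0045] z 0.04137863946537551 plate 0.025008753655283933
tip z [0.0682 0.0684 0.0691 0.0696 0.0701]
11.15 [567.1  67.9  44.7] [-2.2 -0.8  1.7] 0.0003487335567385619 [ 0.9  0.3  0.   0.3 -0.9  0.   0.   0.  -1. ]
tail [-115.2  -11.9   -0.8]
neck [132.2  14.1   0.3]
corner [-57.6  59.3  -0.5]
```

The tail pin top now reads z≈32.4 mm, so it is home. Next is the neck pin.

>>> move_arm(series=[{"gripper": 1, "tx": 35, "ty": 4, "tz": 0, "wx": 0, "wy": 0, "wz": 0}, {"gripper": 1, "tx": 70, "ty": 8, "tz": 0, "wx": 0, "wy": 0, "wz": 0}, {"gripper": 1, "tx": 105, "ty": 12, "tz": 0, "wx": 0, "wy": 0, "wz": 0}, {"gripper": 1, "tx": 128, "ty": 14.5, "tz": 4, "wx": 0, "wy": 0, "wz": 0}, {"gripper": 1, "tx": 137.5, "ty": 15, "tz": 8, "wx": 0, "wy": 0, "wz": 0}, {"gripper": 1, "tx": 137.5, "ty": 15, "tz": 12, "wx": 0, "wy": 0, "wz": 0}, {"gripper": 1, "tx": 137.5, "ty": 15, "tz": 16, "wx": 0, "wy": 0, "wz": 0}, {"gripper": 1, "tx": 137.5, "ty": 15, "tz": 19, "wx": 0, "wy": 0, "wz": 0}, {"gripper": 1, "tx": 137.5, "ty": 15, "tz": 21, "wx": 0, "wy": 0, "wz": 0}, {"gripper": 1, "tx": 137.5, "ty": 15, "tz": 21, "wx": 0, "wy": 0, "wz": 0}])

```text
time: 12.4
position: [0.6965, 0.0958, 0.0225]
eef_rot: [0.987, 0.159, -0.0, -0.0]
force: [-0.1, -0.6, 0.3]
finger_gap: 0.0003
grasp_force: 0.0
```

```bash
python3 rel.py
```

```text
12.4 [696.5  95.8  22.5] [-0.1 -0.6  0.3] 0.00033543336159055806 [ 0.9  0.3 -0.   0.3 -0.9 -0.  -0.  -0.  -1. ]
tail [-246.8  -26.1  -22.5]
neck [  0.6  -0.  -22.5]
corner [-189.2   45.1  -22.5]
```

>>> move_arm(series=[{"gripper": 1, "tx": 0.5, "ty": 0, "tz": 2, "wx": 0, "wy": 0, "wz": 0}, {"gripper": 1, "tx": 0.5, "ty": 0, "tz": 4, "wx": 0, "wy": 0, "wz": 0}, {"gripper": 1, "tx": 0.5, "ty": 0, "tz": 5, "wx": 0, "wy": 0, "wz": 0}, {"gripper": 1, "tx": 0.5, "ty": 0, "tz": 6, "wx": 0, "wy": 0, "wz": 0}, {"gripper": 1, "tx": 0.5, "ty": 0, "tz": 7, "wx": 0, "wy": 0, "wz": 0}, {"gripper": 1, "tx": 0.5, "ty": 0, "tz": 8, "wx": 0, "wy": 0, "wz": 0}, {"gripper": 1, "tx": 0.5, "ty": 0, "tz": 9, "wx": 0, "wy": 0, "wz": 0}, {"gripper": 1, "tx": 0.5, "ty": 0, "tz": 10, "wx": 0, "wy": 0, "wz": 0}, {"gripper": 1, "tx": 0.5, "ty": 0, "tz": 11, "wx": 0, "wy": 0, "wz": 0}, {"gripper": 1, "tx": 0.5, "ty": 0, "tz": 12, "wx": 0, "wy": 0, "wz": 0}])

```text
time: 13.65
position: [0.6973, 0.0961, 0.0106]
eef_rot: [0.987, 0.159, 0.0, -0.0]
force: [1.0, 0.2, 3.6]
finger_gap: 0.0009
grasp_force: 1.5
```

>>> move_arm(series=[{"gripper": 1, "tx": 0, "ty": 0, "tz": 0.4, "wx": 0, "wy": 0, "wz": 0}, {"gripper": 1, "tx": 0, "ty": 0, "tz": 0.7, "wx": 0, "wy": 0, "wz": 0}, {"gripper": 1, "tx": 0, "ty": 0, "tz": 1, "wx": 0, "wy": 0, "wz": 0}, {"gripper": 1, "tx": 0, "ty": 0, "tz": 1.2, "wx": 0, "wy": 0, "wz": 0}, {"gripper": 1, "tx": 0, "ty": 0, "tz": 1.4, "wx": 0, "wy": 0, "wz": 0}, {"gripper": 1, "tx": 0, "ty": 0, "tz": 1.6, "wx": 0, "wy": 0, "wz": 0}, {"gripper": 1, "tx": 0, "ty": 0, "tz": 1.8, "wx": 0, "wy": 0, "wz": 0}, {"gripper": 1, "tx": 0, "ty": 0, "tz": 2, "wx": 0, "wy": 0, "wz": 0}, {"gripper": 1, "tx": 0, "ty": 0, "tz": 2, "wx": 0, "wy": 0, "wz": 0}, {"gripper": 1, "tx": 0, "ty": 0, "tz": 2, "wx": 0, "wy": 0, "wz": 0}])

```text
time: 14.9
position: [0.6974, 0.0961, 0.009]
eef_rot: [0.987, 0.159, 0.0, 0.0]
force: [-0.8, -1.1, 7.0]
finger_gap: 0.0005
grasp_force: 3.0
```

>>> move_arm(series=[{"gripper": 1, "tx": 0, "ty": 0, "tz": 0.2, "wx": 0, "wy": 0, "wz": 0}, {"gripper": 1, "tx": 0, "ty": 0, "tz": 0.5, "wx": 0, "wy": 0, "wz": 0}, {"gripper": 1, "tx": 0, "ty": 0, "tz": 0.5, "wx": 0, "wy": 0, "wz": 0}, {"gripper": 1, "tx": 0, "ty": 0, "tz": -2, "wx": 0, "wy": 0, "wz": 0}, {"gripper": 1, "tx": 0, "ty": 0, "tz": -8, "wx": 0, "wy": 0, "wz": 0}, {"gripper": 1, "tx": 0, "ty": 0, "tz": -20, "wx": 0, "wy": 0, "wz": 0}, {"gripper": 1, "tx": 0, "ty": 0, "tz": -35, "wx": 0, "wy": 0, "wz": 0}, {"gripper": 1, "tx": -35, "ty": 8, "tz": -35, "wx": 0, "wy": 0, "wz": 0}, {"gripper": 1, "tx": -75, "ty": 18, "tz": -35, "wx": 0, "wy": 0, "wz": 0}, {"gripper": 1, "tx": -115, "ty": 27, "tz": -35, "wx": 0, "wy": 0, "wz": 0}])

```text
time: 16.15
position: [0.5961, 0.0337, 0.0448]
eef_rot: [0.987, 0.159, 0.001, 0.0]
force: [0.0, 0.2, -1.0]
finger_gap: 0.0003
grasp_force: 0.0
```

```bash
python3 tip.py; python3 rel.py
```

```text
16.15 [0.5961 0.0337 0.0448] [ 0.0082  0.1835 -0.9585]
scene tail 43 [0.4543 0.0443] [0.4532 0.0451] z 0.032567109085254065 plate 0.02508885173917763
scene neck 62 [0.6973 0.0969] [0.6973 0.0981] z 0.03259860383477381 plate 0.02495809262763829
scene corner 61 [ 0.5315 -0.0058] [ 0.5298 -0.0049] z 0.04101671778143351 plate 0.024959648480658764
tip z [0.0686 0.0691 0.0692 0.0694 0.0695]
16.2 [590.9  31.6  42.8] [ 0.4 -0.8 -0.8] 0.00033826910595990045 [ 0.9  0.3 -0.   0.3 -0.9 -0.  -0.  -0.  -1. ]
tail [-126.4  -53.8   -1.6]
neck [120.9 -27.8  -2.8]
corner [-68.9  17.4  -1.9]
```

Tail and neck pins both read z≈32.6 mm, so both are home. Now the corner pin.

>>> move_arm(series=[{"gripper": 1, "tx": -30, "ty": 7, "tz": 0, "wx": 0, "wy": 0, "wz": 0}, {"gripper": 1, "tx": -55, "ty": 13, "tz": 0, "wx": 0, "wy": 0, "wz": 0}, {"gripper": 1, "tx": -70, "ty": 17, "tz": 2, "wx": 0, "wy": 0, "wz": 0}, {"gripper": 1, "tx": -75, "ty": 18, "tz": 5, "wx": 0, "wy": 0, "wz": 0}, {"gripper": 1, "tx": -75, "ty": 18, "tz": 9, "wx": 0, "wy": 0, "wz": 0}, {"gripper": 1, "tx": -75, "ty": 18, "tz": 13, "wx": 0, "wy": 0, "wz": 0}, {"gripper": 1, "tx": -75, "ty": 18, "tz": 17, "wx": 0, "wy": 0, "wz": 0}, {"gripper": 1, "tx": -75, "ty": 18, "tz": 19, "wx": 0, "wy": 0, "wz": 0}, {"gripper": 1, "tx": -75, "ty": 18, "tz": 21, "wx": 0, "wy": 0, "wz": 0}, {"gripper": 1, "tx": -75, "ty": 18, "tz": 21, "wx": 0, "wy": 0, "wz": 0}])

```text
time: 17.45
position: [0.5309, -0.0064, 0.0224]
eef_rot: [0.987, 0.159, -0.0, -0.0]
force: [0.1, 0.5, -0.2]
finger_gap: 0.0006
grasp_force: 0.0
```

```bash
python3 rel.py
```

```text
17.45 [530.9  -6.4  22.4] [ 0.1  0.5 -0.2] 0.0005948329381432311 [ 0.9  0.3 -0.   0.3 -0.9  0.  -0.  -0.  -1. ]
tail [-57.5 -71.  -22.6]
neck [189.9 -44.9 -22.7]
corner [  0.1   0.2 -22.6]
```

>>> move_arm(series=[{"gripper": 1, "tx": 0, "ty": 0, "tz": 2, "wx": 0, "wy": 0, "wz": 0}, {"gripper": 1, "tx": 0, "ty": 0, "tz": 4, "wx": 0, "wy": 0, "wz": 0}, {"gripper": 1, "tx": 0, "ty": 0, "tz": 5, "wx": 0, "wy": 0, "wz": 0}, {"gripper": 1, "tx": 0, "ty": 0, "tz": 6, "wx": 0, "wy": 0, "wz": 0}, {"gripper": 1, "tx": 0, "ty": 0, "tz": 7, "wx": 0, "wy": 0, "wz": 0}, {"gripper": 1, "tx": 0, "ty": 0, "tz": 8, "wx": 0, "wy": 0, "wz": 0}, {"gripper": 1, "tx": 0, "ty": 0, "tz": 9, "wx": 0, "wy": 0, "wz": 0}, {"gripper": 1, "tx": 0, "ty": 0, "tz": 10, "wx": 0, "wy": 0, "wz": 0}, {"gripper": 1, "tx": 0, "ty": 0, "tz": 11, "wx": 0, "wy": 0, "wz": 0}, {"gripper": 1, "tx": 0, "ty": 0, "tz": 12, "wx": 0, "wy": 0, "wz": 0}])

```text
time: 18.7
position: [0.5311, -0.0064, 0.0105]
eef_rot: [0.987, 0.159, 0.0, 0.0]
force: [-0.8, -0.3, 3.6]
finger_gap: 0.0004
grasp_force: 1.5
```

>>> move_arm(series=[{"gripper": 1, "tx": 0, "ty": 0, "tz": 0.4, "wx": 0, "wy": 0, "wz": 0}, {"gripper": 1, "tx": 0, "ty": 0, "tz": 0.7, "wx": 0, "wy": 0, "wz": 0}, {"gripper": 1, "tx": 0, "ty": 0, "tz": 1, "wx": 0, "wy": 0, "wz": 0}, {"gripper": 1, "tx": 0, "ty": 0, "tz": 1.2, "wx": 0, "wy": 0, "wz": 0}, {"gripper": 1, "tx": 0, "ty": 0, "tz": 1.4, "wx": 0, "wy": 0, "wz": 0}, {"gripper": 1, "tx": 0, "ty": 0, "tz": 1.6, "wx": 0, "wy": 0, "wz": 0}, {"gripper": 1, "tx": 0, "ty": 0, "tz": 1.8, "wx": 0, "wy": 0, "wz": 0}, {"gripper": 1, "tx": 0, "ty": 0, "tz": 2, "wx": 0, "wy": 0, "wz": 0}, {"gripper": 1, "tx": 0, "ty": 0, "tz": 2, "wx": 0, "wy": 0, "wz": 0}, {"gripper": 1, "tx": 0, "ty": 0, "tz": 2, "wx": 0, "wy": 0, "wz": 0}])

```text
time: 19.95
position: [0.5311, -0.0065, 0.0089]
eef_rot: [0.987, 0.159, 0.0, 0.0]
force: [-2.0, 0.4, 6.6]
finger_gap: 0.0005
grasp_force: 3.3
```

>>> move_arm(series=[{"gripper": 1, "tx": 0, "ty": 0, "tz": 0.2, "wx": 0, "wy": 0, "wz": 0}, {"gripper": 1, "tx": 0, "ty": 0, "tz": 0.5, "wx": 0, "wy": 0, "wz": 0}, {"gripper": 1, "tx": 0, "ty": 0, "tz": 0.5, "wx": 0, "wy": 0, "wz": 0}, {"gripper": 1, "tx": 0, "ty": 0, "tz": -2, "wx": 0, "wy": 0, "wz": 0}, {"gripper": 1, "tx": 0, "ty": 0, "tz": -8, "wx": 0, "wy": 0, "wz": 0}, {"gripper": 1, "tx": 0, "ty": 0, "tz": -25, "wx": 0, "wy": 0, "wz": 0}, {"gripper": 1, "tx": 0, "ty": 0, "tz": -50, "wx": 0, "wy": 0, "wz": 0}, {"gripper": 1, "tx": 0, "ty": 0, "tz": -80, "wx": 0, "wy": 0, "wz": 0}, {"gripper": 1, "tx": 0, "ty": 0, "tz": -110, "wx": 0, "wy": 0, "wz": 0}, {"gripper": 1, "tx": 0, "ty": 0, "tz": -125, "wx": 0, "wy": 0, "wz": 0}])

```text
time: 21.2
position: [0.5322, -0.0065, 0.1365]
eef_rot: [0.987, 0.159, 0.002, 0.0]
force: [0.1, 0.7, 0.3]
finger_gap: 0.0005
grasp_force: 0.0
```

>>> move_arm(series=[{"gripper": 1, "tx": -10, "ty": 30, "tz": 0, "wx": 0, "wy": 0, "wz": 0}, {"gripper": 1, "tx": -25, "ty": 65, "tz": 0, "wx": 0, "wy": 0, "wz": 0}, {"gripper": 1, "tx": -40, "ty": 105, "tz": 0, "wx": 0, "wy": 0, "wz": 0}, {"gripper": 1, "tx": -55, "ty": 145, "tz": 0, "wx": 0, "wy": 0, "wz": 0}, {"gripper": 1, "tx": -70, "ty": 185, "tz": 0, "wx": 0, "wy": 0, "wz": 0}, {"gripper": 1, "tx": -80, "ty": 215, "tz": 0, "wx": 0, "wy": 0, "wz": 0}, {"gripper": 1, "tx": -85, "ty": 230, "tz": 0, "wx": 0, "wy": 0, "wz": 0}, {"gripper": 1, "tx": -85, "ty": 230, "tz": 0, "wx": 0, "wy": 0, "wz": 0}, {"gripper": 1, "tx": -85, "ty": 230, "tz": 0, "wx": 0, "wy": 0, "wz": 0}, {"gripper": 1, "tx": -85, "ty": 230, "tz": 0, "wx": 0, "wy": 0, "wz": 0}])

```text
time: 22.45
position: [0.5228, -0.2503, 0.1335]
eef_rot: [0.987, 0.16, -0.0, -0.0]
force: [-0.3, -0.0, -0.5]
finger_gap: 0.0004
grasp_force: 0.0
```

Run:
```python
from pins import *
for c in("top","scene"):
    p,d=grab_frame(c); pins(c,d,zt=.029)
    cv2.imwrite(f"pics/{c}9.png",p[:,:,::-1])
    if c=="top":
        for t in("glue_jar","thumb_plane","varnish_brush"):
            r=finder.outline_of(t,c)
            if r: print(t,r[0]["at"],np.median(mask_world(c,r[0]["pixels"],d),0))
```

```text
top tail 52 [0.4533 0.0421] [0.449  0.0422] z 0.032275530933722596 plate 0.024521465792276653
top neck 58 [0.6973 0.0959] [0.6969 0.0958] z 0.032159443085228334 plate 0.024434018335074636
top corner 57 [ 0.5308 -0.0074] [ 0.531  -0.0074] z 0.03196369585264924 plate 0.02452673078140233
thumb_plane [288.6, 170.1] [ 0.631  -0.059   0.0193]
varnish_brush [155.1, 152.9] [0.6785 0.2238 0.0084]
scene tail 44 [0.4538 0.0441] [0.4533 0.0453] z 0.03261921089519795 plate 0.025055868815344606
scene neck 62 [0.6972 0.097 ] [0.6973 0.0987] z 0.03240534167777781 plate 0.025065086912670786
scene corner 56 [ 0.5315 -0.0055] [ 0.5304 -0.0049] z 0.03251802164767506 plate 0.024878211803901817
```

View pics/top9.png

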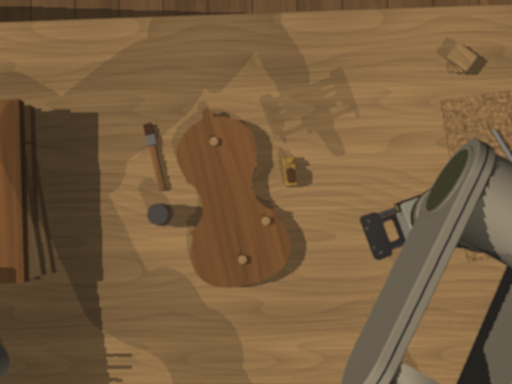

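All three pins, at (242,260), (214,141) and (266,221), are level at their home height. The jar (159,214), plane (290,171) and brush (155,157) have not moved, and the arm is clear on the right.

```bash
python3 -c "
from station import ticket; print(ticket.hand_in())"
```

```text
the job is handed in; nothing more can be done
None
```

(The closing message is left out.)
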